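Uncap the spray can and bar it into its bracket

TASK

Get the spray can in the bench bracket ready for use: lift its cap off and set the cap, open side down, flat inside the round steel dish, and swing the bracket's bar fully closed so that it rests in its catch in front of the can. Leave the can standing upright in the bracket, and do not disturb the other things on the bench.

Things in the scene. Friction and masses are not known exactly. Their poses are not given: they have to be found in the camera images.
- cap: Loose white plastic cap of the can in the bracket: upside-down cup, 50 mm tall, outer diameter 50 mm at its open lower end and 47 mm at its closed top, wall 3 mm. It just sits on the can's shoulder over the 31 mm tall neck and nozzle, unthreaded: it lifts straight off. Origin at the centre of its open lower edge, z up through its closed top.
- can: Spray can, bare metal with a grey band, 54 mm diameter, 110 mm tall to the flat shoulder, 140 mm to the tip of its white nozzle; loose, standing in the bracket's ring with 3 mm of play; the cap stands on its shoulder, so the cap's top is 160 mm above the can's base. Origin at the centre of its base, z up.
- bracket: Fixed grey can bracket: plate 104 x 150 x 8 mm, ring 60 mm inside, 68 outside, rising to 26 mm above the bench, around the can. Origin at the ring's centre on the bench; the bar closes across the -x side. Hinge post at x -40, y +55 mm; catch (steel post with a fork open to -x, top 82 mm above the bench) at x -40, y -60 mm. Yaw within 0.5 rad of the robot's frame.
- bar (a joint): Swing angle of the steel bar about its vertical hinge, rad: 0 closed, resting in the catch with the bar along the bracket's -y; it grows up to 1.3 as the bar opens, swinging clockwise seen from above, out towards the bracket's -x side. Light friction keeps it where it is left (about 1 N at the handle moves it).
- bar_hinge (a point): Point on the bar's vertical hinge axis at the bar's height (60 mm above the bench). Fixed to the bracket.
- bar_grip (a point): On the axis of the black upright handle pin near the bar's free end, 140 mm from the hinge axis, 110 mm above the bench. The pin is 16 mm in diameter and stands from the bar (flat steel 8 mm thick, 12 mm high, at 60 mm) up to 128 mm above the bench.
- dish: Fixed round steel dish for the cap: foot 92 mm in diameter and 4 mm thick, with a rim of about 67 mm inner and 75 mm outer diameter rising to 13 mm above the bench. Origin at the centre of its underside, on the bench.
- dish_in (a point): Centre of the dish's inner floor, 4 mm above the bench; the rim rises 9 mm above it.
- slim_can: Bystander: a second, slimmer spray can with its own fixed white cap, 38 mm diameter, 140 mm tall, standing loose on the bench. Origin at the centre of its base.
- wrench: Bystander: a loose steel wrench, 180 mm long, lying on the bench along its own x.
- carton: Bystander: a loose cardboard carton 90 x 120 x 60 mm. Origin at the centre of its underside.

How it is judged (in metres and radians):
At the end, for the whole second after the job is handed in: Cap at rest open side down in the dish: axis within 14 mm of its centre, lower edge within 4 mm of its floor, tilt under 0.10 rad. Bar in its catch: joint under 0.08 rad. Can at rest in the bracket: within 8 mm of its origin, base within 4 mm of its plate, tilt under 0.10 rad (horizontal distance between cap and dish_in below 0.014 m and z of cap in the frame of dish_in below 0.004 m and angle between each of cap, can's own z axis and vertical below 0.1 rad and linear speed of each of cap, can below 0.02 m/s and value of joint bar below 0.08 rad and horizontal distance between can and bracket below 0.008 m and z of can in the frame of bracket below 0.012 m); the robot touches nothing.
It fails at once if the spray can tipped by more than 0.35 rad or lifted out of the bracket (angle between can's own z axis and vertical above 0.35 rad or z of can in the frame of bracket above 0.04 m).
It fails at once if the slim can, the wrench or the carton moved by more than 30 mm, or the slim can tipped (distance of any of slim_can, wrench, carton from where it was at the start of the episode above 0.03 m or angle between slim_can's own z axis and vertical above 0.35 rad).
It also fails if it takes over 51 s, if anything falls off the work surface, if the arm or the gripper's body presses on something with over 40 N, if the wrist force passes 120 N, or if a joint passes its speed limit or range.

ROBOT

A 6-joint arm with a two-finger parallel gripper is mounted at the origin on the work surface. World frame = base frame: x ahead of the robot, y to its left, z up, the work surface at z = 0. Lengths are in mm, angles in rad, forces in N, time in s.
With the tool pointing down it reaches from about 250 to 775 mm from the base axis. Payload 4 kg.
Tool frame: the origin (TCP) lies between the finger pads; the fingertips stand 25 mm ahead of it and the grasp point (between the pads) lies 6 mm ahead of it (r.finger_overhang is the distance from the TCP to the fingertips, in mm); z points along the fingers, y is the line along which they close (so a half turn about z gives the same grasp; the last joint's range is limited). The gripper opens to 85 mm and grips with 20 to 120 N. Pads are 22 mm wide; open, the fingers measure 114 mm over their backs; the gripper's body (76 mm by 85 mm) begins 54 mm behind the grasp point. The pads swing forward as they close: fully open they stand 13 mm farther back than shut.
Start: joints at [1.17, 0.087, 1.371, -0, 1.684, -0.103], TCP at [161.389, 525.806, 223.141] pointing down, gripper open.
Joint ranges: [-3.1, 3.1], [-0.76, 2.03], [0.27, 2.55], [-1.08, 4.22], [0.17, 2.65], [-2.57, 2.57]. Speed limits (rad/s): [2.79, 2.79, 3.14, 3.14, 3.14, 3.14].

INTERFACE

Orientations are given as a 3x3 rotation matrix whose columns are the frame's x, y, z axes.
In Python, from rig import r, optics gives the robot as it stands.
- The arm moves only by the tool send_rows, never from a script. Its argument "series" is one flat list of numbers, 7 for each row, row after row: the shift along the tool's x, y, z in m, then the turn, a rotation vector about the tool's x, y, z in rad, then the opening, from 0 (shut) to 1 (fully open). In form: [x, y, z, rx, ry, rz, hand, x, y, z, rx, ry, rz, hand, ...]. A call has 1 to 20 rows; each row is the pose to reach, as a shift and turn from the pose commanded when the call began, along the tool's axes at that moment; what a row does not reach only later rows make up. A row lasts 1/12 s, in which the tool goes at most 41.7 mm and 7.16 degrees, less where a joint would pass 70% of its speed; a pose out of reach is approached as far as the arm can. A call with a gripper value outside its range is refused whole. The fingers move at their own pace and stop on an object; "force" is the grip in N (left out, the last holds). Time passes only in rows, so rows that repeat a pose let the fingers close. It gives the time, the measured TCP pose, the force, the opening and the grip force at its end, in the units of the state.
- r.read_state(): the state, without advancing time (a new reading comes with each control period).
- optics.snapshot(name): name is "side" or "top" or "wrist"; returns the picture (420x560x3 uint8, red, green, blue); there is no depth.
- optics.camera_model(name): a dict with "K" (3x3 intrinsics, pixels), "pose" (4x4, takes a point from camera to world coordinates). Camera axes: x right, y down, z forward; pixel columns grow to the right and rows downward; lengths in mm; the calibration is good to about 2 mm. A picture is of the moment at which its call begins: read the wrist's pose just before it. camera_model takes no time and is no camera call; for the wrist camera it gives the pose at the moment of the call.
- r.close_job(): hands the job in; it is judged then, once.
The state is a dict: "clock": time; "joint_positions": joint angles; "dq": joint speeds; "tau": joint torques, N m; "tool_pos": TCP position; "eef_rot": TCP orientation; "contact_force": force on the tool from outside, world axes, zero at the start; "wrist_torque": the same for the moment, N m; "opening": opening from 0.0 (shut) to 1.0 (fully open); "finger_force": force on a finger pad.
Only numpy, scipy, OpenCV 4.12 (cv2) and the standard library are available. Lean on these libraries where they do the work, as an engineer would, in place of code of your own. Each camera call takes 0.05 s, during which the arm holds its last target. There are 200 camera calls.

## Working session

There is one attempt and no reset: what is moved stays moved. The work goes in short steps, Python scripts to look and compute and a tool call to move; the robot and the scene stay as the last step left them, time stands still between calls to the robot, and variables do not carry over. Pictures are saved under pics/ and viewed, at most 10 in all, crops included, and the job is handed in when it is done.

Besides the shell and the picture viewer there is one more tool, called after "Request:" as name(argument=value, ...) on one line, values as JSON. send_rows: Moves the arm, as the interface text tells. Its arguments: {"type":"object","properties":{"series":{"type":"array"},"force":{"type":"number"}},"required":["series"]}

```bash
mkdir -p pics
python3 - <<'E'
from rig import r, optics
import cv2,numpy as np
for n in ("top","side"):
    cv2.imwrite(f"pics/{n}0.png",optics.snapshot(n)[:,:,::-1])
    m=optics.camera_model(n);print(n,m["K"].tolist(),np.round(m["pose"],4).tolist())
s=r.read_state();print(s["clock"],s["tool_pos"],np.round(s["eef_rot"],3).tolist(),s["opening"],r.finger_overhang)
E
```

```text
top [[423.5008530883374, 0.0, 278.3665719670251], [0.0, 423.5008530883374, 205.92065147776307], [0.0, 0.0, 1.0]] [[-0.0269, -0.9939, 0.1066, 504.3618], [-0.9994, 0.0293, 0.0206, 0.4862], [-0.0236, -0.106, -0.9941, 1220.9297], [0.0, 0.0, 0.0, 1.0]]
side [[527.1674265383763, 0.0, 287.56510283077233], [0.0, 527.1674265383763, 214.3449713427839], [0.0, 0.0, 1.0]] [[0.9701, -0.1867, 0.1552, 394.2579], [-0.2427, -0.7566, 0.6071, -934.8646], [0.0041, -0.6266, -0.7793, 1285.9213], [0.0, 0.0, 0.0, 1.0]]
0.1 [161.18098915 525.34614031 222.0032839 ] [[-0.956, 0.293, -0.001], [0.293, 0.956, -0.002], [0.0, -0.002, -1.0]] 1.0016766114353008 25.0
```

View pics/top0.png

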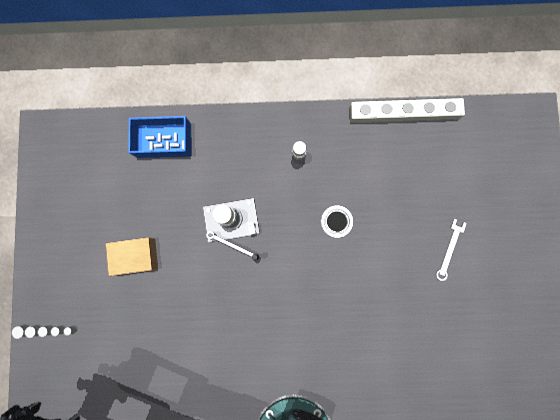

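View pics/side0.png

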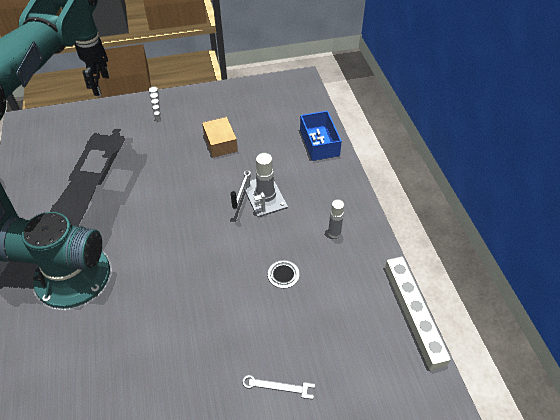

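The top view shows the cap at about (224,215), the hinge at (211,237), the handle pin at (257,258) and the dish at (337,221). In the side view the cap top is at (264,159), the pin at (234,199), the hinge at (246,174) and the dish at (284,274). Next I'll measure these with masks.

```bash
cat > h.py <<'E'
from rig import r, optics
import cv2,numpy as np
def ray(n,u,v,m=None):
    m=m or optics.camera_model(n);P=np.array(m["pose"]);d=P[:3,:3]@np.linalg.solve(m["K"],[u,v,1.]);return P[:3,3],d
def plane(n,u,v,z,m=None):
    o,d=ray(n,u,v,m);return o+d*(z-o[2])/d[2]
def tri(*rays):
    A=0;b=0
    for o,d in rays:
        d=d/np.linalg.norm(d);M=np.eye(3)-np.outer(d,d);A=A+M;b=b+M@o
    return np.linalg.solve(A,b)
def blobs(mask,off=(0,0),amin=8):
    n,l,s,c=cv2.connectedComponentsWithStats(mask.astype(np.uint8))
    return [(int(s[i,4]),np.round(c[i]+off,1).tolist(),s[i,:4].tolist()) for i in range(1,n) if s[i,4]>=amin]
E
python3 - <<'E'
from h import *
t=cv2.imread("pics/top0.png");s=cv2.imread("pics/side0.png")
a=t[190:280,190:290];b=s[140:225,215:300]
for nm,im,x0,y0 in(("top",a,190,190),("side",b,215,140)):
    g=im.max(2);print(nm,"bright",blobs(g>225,(x0,y0)),"dark",blobs(g<35,(x0,y0)))
for nm,im,x0,y0,x1,y1 in(("top",t,310,195,365,250),("side",s,255,250,310,300)):
    g=im[y0:y1,x0:x1].max(2)
    c,_=cv2.findContours((g>150).astype(np.uint8),cv2.RETR_CCOMP,cv2.CHAIN_APPROX_NONE)
    for k in c:
        if len(k)>20:
            e=cv2.fitEllipse(k);p=(e[0][0]+x0,e[0][1]+y0);print("dish",nm,np.round(p,1),np.round(e[1],1),plane(nm,*p,4).round(1),plane(nm,*p,13).round(1))
A=cv2.resize(a,(400,360),interpolation=2);B=cv2.resize(b,(360,360),interpolation=2)
cv2.imwrite("pics/c0.png",np.hstack([A,B]))
E
```

```text
top bright [(1487, [230.6, 220.7], [13, 8, 56, 58])] dark []
side bright [(36, [220.1, 140.9], [0, 0, 15, 4]), (139, [263.7, 158.3], [41, 13, 16, 12]), (63, [241.3, 187.3], [22, 32, 10, 31]), (160, [253.9, 194.2], [33, 39, 16, 31]), (180, [276.6, 200.7], [51, 42, 22, 31])] dark [(61, [233.6, 200.5], [16, 53, 6, 15])]
dish top [336.5 221. ] [31.7 32.3] [ 586.4 -140.     4. ] [ 585.8 -139.    13. ]
dish top [336.6 221.1] [20.7 21.4] [ 586.1 -140.3    4. ] [ 585.5 -139.2   13. ]
dish side [283.2 273.5] [27.3 31.5] [ 584.7 -144.     4. ] [ 583.4 -149.5   13. ]
dish side [284.3 283.5] [ 3.3 11.5] [ 579.7 -177.1    4. ] [ 578.4 -182.4   13. ]
dish side [282.9 273.5] [18.5 21.8] [ 584.  -143.8    4. ] [ 582.6 -149.4   13. ]
```

View pics/c0.png

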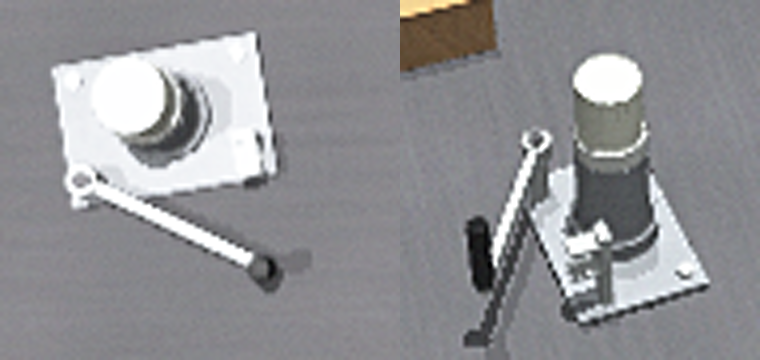

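The enlarged crop shows, in top-view pixels, the cap centre at (222,213), the hinge ring at (209.6,234.6) and the pin top at (256,256). The bar is open, the can is upright in the ring, and the catch is at the plate's right front corner.

Run:
```python
from h import *
c=tri(ray("top",222.1,212.9),ray("side",263.6,157.9));print("cap tri",c.round(1),plane("top",222.1,212.9,168).round(1),plane("side",263.6,157.9,168).round(1))
h=plane("top",209.6,234.6,66);h2=plane("side",246.8,172.6,66);print("hinge",h.round(1),h2.round(1))
p=plane("top",255.9,256,128);p2=plane("side",233.4,193.5,128);print("pin",p.round(1),p2.round(1), np.linalg.norm((p-h)[:2]))
q=[plane("top",x/4-.5+190,y/4-.5+190,8)[:2] for x,y in((55,66),(255,32),(273,180),(72,207))]
print(np.round(q,1).tolist(),np.mean(q,0))
print("long",np.subtract(q[1],q[0]),np.subtract(q[2],q[3]))
m=optics.camera_model("wrist");print(np.array(m["K"]).round(1).tolist())
s=r.read_state();T=np.eye(4);T[:3,:3]=s["eef_rot"];T[:3,3]=s["tool_pos"];print((np.linalg.inv(T)@m["pose"]).round(3).tolist())
for n,u,v in(("top",299,149),("top",130,257)):print(plane(n,u,v,140 if u>200 else 60).round())
```

```text
cap tri [602.2 164.1 166.1] [603.9 163.6 168. ] [600.  162.3 168. ]
hinge [554.9 214.5  66. ] [553.  211.2  66. ]
pin [494.   84.2 128. ] [490.7  80.5 128. ] 143.78020978503943
[[640.6, 242.9], [661.1, 97.5], [553.9, 86.8], [538.6, 231.5]] [598.54472064 164.67543733]
long [  20.44831491 -145.35067884] [  15.30462783 -144.63420711]
[[319.8, 0.0, 273.6], [0.0, 319.8, 207.1], [0.0, 0.0, 1.0]]
[[0.001, -0.96, -0.28, 70.079], [1.0, 0.0, 0.001, -0.468], [-0.001, -0.28, 0.96, -150.288], [0.0, 0.0, 0.0, 1.0]]
[768. -35. 140.]
[500. 436.  60.]
```

Request:
send_rows(series=[-0.26,-0.11,-0.078,0,0,-0.15,1,-0.528,-0.217,-0.078,0,0,-0.297,1,-0.528,-0.217,-0.078,0,0,-0.297,1,-0.528,-0.217,-0.078,0,0,-0.297,1,-0.528,-0.217,-0.078,0,0,-0.297,1,-0.528,-0.217,-0.078,0,0,-0.297,1,-0.528,-0.217,-0.078,0,0,-0.297,1,-0.528,-0.217,-0.078,0,0,-0.297,1,-0.528,-0.217,-0.078,0,0,-0.297,1,-0.528,-0.217,-0.078,0,0,-0.297,1,-0.528,-0.217,-0.078,0,0,-0.297,1,-0.528,-0.217,-0.078,0,0,-0.297,1,-0.528,-0.217,-0.078,0,0,-0.297,1,-0.528,-0.217,-0.078,0,0,-0.297,1,-0.528,-0.217,-0.078,0,0,-0.297,1,-0.528,-0.217,-0.078,0,0,-0.297,1,-0.528,-0.217,-0.078,0,0,-0.297,1,-0.528,-0.217,-0.078,0,0,-0.297,1,-0.528,-0.217,-0.078,0,0,-0.297,1,-0.528,-0.217,-0.078,0,0,-0.297,1])

```text
clock: 1.77
tool_pos: [601.5, 164.6, 301.6]
eef_rot: [[-1.0, -0.001, 0.001], [-0.001, 1.0, 0.0], [-0.001, 0.0, -1.0]]
contact_force: [0.5, 0.9, 0.6]
opening: 0.998
finger_force: 0.0
```

Run:
```python
from h import *
m=optics.camera_model("wrist");im=optics.snapshot("wrist")[:,:,::-1];cv2.imwrite("pics/w1.png",im)
np.savez("w1.npz",K=m["K"],pose=m["pose"])
s=r.read_state();print(s["clock"],s["tool_pos"],np.round(s["eef_rot"],3).tolist(),s["joint_positions"])
for p in((602,163,168),(555,214,66),(494,84,128)):
    P=np.linalg.inv(m["pose"])@np.r_[p,1];print((m["K"]@P[:3]/P[2]).round(1))
```

```text
1.8167 [601.67813325 164.46914436 301.68236862] [[-1.0, -0.001, 0.001], [-0.001, 1.0, 0.0], [-0.001, 0.0, -1.0]] [ 1.75906665e-01  2.55111833e-01  1.02333976e+00  1.15686586e-04
  1.86238058e+00 -1.39583854e+00]
[272.3 194.1   1. ]
[315.8 134.5   1. ]
[188.4  71.9   1. ]
```

View pics/w1.png

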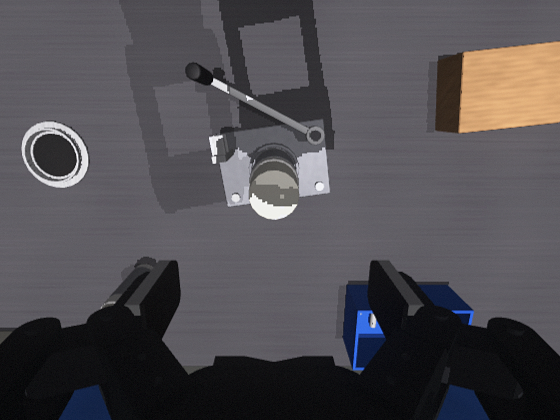

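The wrist view agrees to about 2 mm: cap top at (274,196), hinge ring at (316,134), pin top at (191,71) and dish at (55,155). I'll descend and grip.

Request:
send_rows(series=[0,0,0.035,0,0,0,1,0,0,0.07,0,0,0,1,0,0,0.1,0,0,0,1,0,0,0.12,0,0,0,1,0,0,0.135,0,0,0,1,0,0,0.144,0,0,0,1,0,0,0.144,0,0,0,1,0,0,0.144,0,0,0,0.7,0,0,0.144,0,0,0,0.5,0,0,0.144,0,0,0,0.4,0,0,0.144,0,0,0,0.4,0,0,0.144,0,0,0,0.4,0,0,0.144,0,0,0,0.4,0,0,0.144,0,0,0,0.4,0,0,0.144,0,0,0,0.4,0,0,0.144,0,0,0,0.4], force=40)

```text
clock: 3.15
tool_pos: [603.4, 163.2, 159.1]
eef_rot: [[-1.0, 0.001, 0.003], [0.001, 1.0, 0.0], [-0.003, 0.0, -1.0]]
contact_force: [0.4, -1.2, 5.9]
opening: 0.397
finger_force: 2.9
```

Run:
```python
from h import *
m=dict(np.load("w1.npz"))
im=cv2.imread("pics/w1.png")[110:200,5:105]
c,_=cv2.findContours((im.max(2)>150).astype(np.uint8),cv2.RETR_CCOMP,cv2.CHAIN_APPROX_NONE)
for k in c:
    if len(k)>25:
        e=cv2.fitEllipse(k);u,v=e[0][0]+5,e[0][1]+110;M={"K":m["K"],"pose":m["pose"]}
        print(np.round([u,v],1),np.round(e[1],1),plane("w",u,v,4,M).round(1),plane("w",u,v,13,M).round(1))
```

```text
[ 54.4 154.2] [59.1 71.5] [ 586.3 -140.5    4. ] [ 585.2 -134.4   13. ]
[ 54.2 154.6] [40.  48.5] [ 586.8 -140.8    4. ] [ 585.7 -134.7   13. ]
[ 53.5 154.7] [48.2 57.6] [ 586.9 -141.8    4. ] [ 585.8 -135.7   13. ]
[ 50.4 156.2] [55.5 61.4] [ 589.  -146.6    4. ] [ 587.9 -140.4   13. ]
```

Request:
send_rows(series=[0,0,0,0,0,0,0.3,0,0,0,0,0,0,0.1,0,0,0,0,0,0,0.1,0,0,0,0,0,0,0.1])

```text
clock: 3.48
tool_pos: [605.1, 162.3, 162.8]
eef_rot: [[-1.0, 0.002, 0.01], [0.002, 1.0, -0.001], [-0.01, -0.001, -1.0]]
contact_force: [0.2, -4.1, 13.4]
opening: 0.1
finger_force: 7.0
```

Run:
```python
from h import *
a=optics.snapshot("side")[110:230,200:320,::-1];b=optics.snapshot("wrist")[100:400,80:480,::-1]
cv2.imwrite("pics/g1.png",np.hstack([cv2.resize(a,(400,400),interpolation=2),cv2.copyMakeBorder(b,0,100,0,0,0)]))
s=r.read_state();print(s["opening"],s["finger_force"],s["contact_force"])
```

```text
0.09877862244876418 7.026057438924909 [ 0.09605394 -3.34566106 14.32637165]
```

View pics/g1.png

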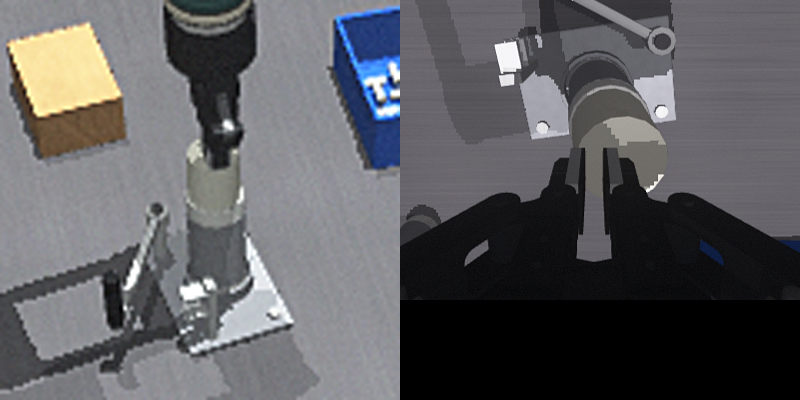

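The fingers shut without the cap between them. In the wrist image the cap top is at about (302,255), right of the fingers. I'll back up and then measure.

Run:
```python
from h import *
m=optics.camera_model("wrist")
print(plane("w",302,255,168,m).round(1), plane("w",302,255,140,m).round(1))
s=r.read_state();R=np.array(s["eef_rot"]);print(s["tool_pos"],s["joint_positions"])
for q in((0,0,25),(0,0,6),(0,0,-10)):
    P=np.linalg.inv(m["pose"])@np.r_[s["tool_pos"]+R@q,1];print(q,(m["K"]@P[:3]/P[2]).round(1))
for p in((602,163,168),(602,163,118),(602,163,26)):
    P=np.linalg.inv(m["pose"])@np.r_[p,1];print(p,(m["K"]@P[:3]/P[2]).round(1))
    M=optics.camera_model("side");P=np.linalg.inv(M["pose"])@np.r_[p,1];print('side',(M["K"]@P[:3]/P[2]).round(1))
```

```text
[601.9 175.8 168. ] [615.1 178.5 140. ]
[605.10983474 162.32696523 162.7856914 ] [ 0.17306081  0.26821032  1.28077799 -0.00269291  1.58311915 -1.39595354]
(0, 0, 25) [274.6 238.2   1. ]
(0, 0, 6) [274.7 251.6   1. ]
(0, 0, -10) [274.9 265.3   1. ]
(602, 163, 168) [276.2 255.3   1. ]
side [264.2 157.6   1. ]
(602, 163, 118) [275.6 221.6   1. ]
side [264.7 169.3   1. ]
(602, 163, 26) [275.  188.2   1. ]
side [265.6 189.3   1. ]
```

Request:
send_rows(series=[0,0,-0.01,0,0,0,0.1,0,0,-0.025,0,0,0,0.1,0,0,-0.045,0,0,0,0.1,0,0,-0.065,0,0,0,0.1,0,0,-0.085,0,0,0,0.1,0,0,-0.085,0,0,0,0.1,0,0,-0.085,0,0,0,0.1])

```text
clock: 4.17
tool_pos: [602.9, 163.8, 243.1]
eef_rot: [[-1.0, 0.001, 0.002], [0.001, 1.0, 0.001], [-0.002, 0.001, -1.0]]
contact_force: [-0.1, 1.2, -1.5]
opening: 0.103
finger_force: 0.0
```

Run:
```python
from h import *
a=optics.snapshot("side")[110:230,200:320,::-1];b=optics.snapshot("wrist")[100:400,80:480,::-1]
cv2.imwrite("pics/g2.png",np.hstack([cv2.resize(a,(400,400),interpolation=2),cv2.copyMakeBorder(b,0,100,0,0,0)]))
s=r.read_state();print(s["opening"],s["finger_force"],s["contact_force"],s["tool_pos"])
m=optics.camera_model("wrist")
for p in((602,163,168),(602,163,118),(602,163,26),s["tool_pos"]-[0,0,25]):
    P=np.linalg.inv(m["pose"])@np.r_[p,1];print(p,(m["K"]@P[:3]/P[2]).round(1)-[-320,100,0])
```

```text
0.09696014015574293 0.0 [-0.46238896  0.26424499 -0.9596478 ] [601.84601806 163.45434441 240.16210921]
(602, 163, 168) [593.7 114.5   1. ]
(602, 163, 118) [593.6  97.5   1. ]
(602, 163, 26) [593.6  77.7   1. ]
[601.84601806 163.45434441 215.16210921] [594.6 138.3   1. ]
```

View pics/g2.png

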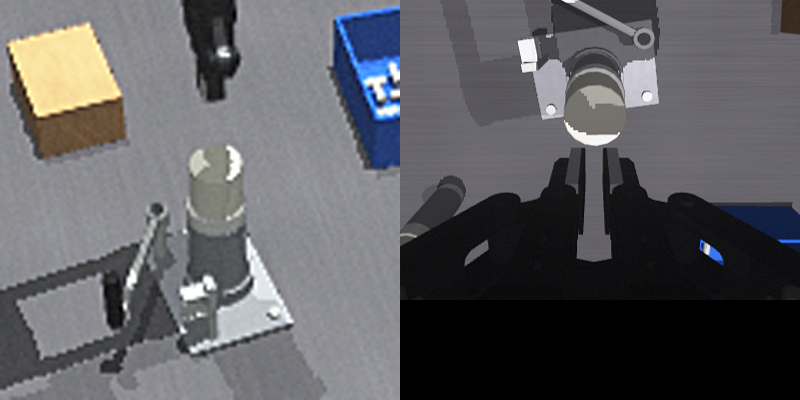

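Run:
```python
from h import *
a=optics.snapshot("side")[:,:,::-1];b=optics.snapshot("wrist")[:,:,::-1]
g=a.max(2);print("side rows",[ (v,np.where(g[v,250:280]<60)[0].tolist()) for v in range(132,146)])
g=b.max(2);print("wrist",[(v,[int(k) for k in np.where(g[v,235:315]<75)[0]+235][::4]) for v in range(240,262,3)])
m=optics.camera_model("wrist");s=r.read_state();print(s["tool_pos"])
for u,v in((263,139.5),):
    o,d=ray("side",u,v);k=(163-o[1])/d[1];print("side at y=163",(o+k*d).round(1))
for x in(591,602,613):
    o,d=ray("w",275,248,m);k=(x-o[0])/d[0];print("wrist at x",(o+k*d).round(1))
```

```text
side rows [(132, [9, 10, 11, 12, 13, 14, 15, 16, 17, 18, 19]), (133, [9, 10, 11, 12, 13, 14, 15, 16, 17, 18, 19]), (134, [9, 11, 12, 13, 14, 15, 16]), (135, [9, 11, 12, 13, 14, 15, 16]), (136, [9, 12, 13, 14, 15, 16]), (137, [9, 12, 13, 14, 15, 16]), (138, [12, 13, 14, 15, 16]), (139, [12, 13, 14, 15, 16]), (140, [12, 13, 14, 15, 16]), (141, []), (142, []), (143, []), (144, []), (145, [])]
wrist [(240, []), (243, []), (246, []), (249, [251, 255, 259, 263, 285, 289, 293]), (252, [251, 255, 259, 263, 285, 289, 293, 297]), (255, [250, 254, 258, 262, 284, 288, 292, 296]), (258, [239, 243, 247, 251, 255, 259, 263, 285, 289, 293, 297, 301, 305]), (261, [236, 240, 244, 248, 252, 256, 260, 264, 286, 290, 294, 298, 302, 306, 310])]
[601.66324363 163.34246144 239.62191013]
side at y=163 [600.7 163.  241.5]
wrist at x [591.  163.4 253.5]
wrist at x [602.  163.5 228. ]
wrist at x [613.  163.7 202.6]
```

Both views and the earlier contact put the real fingertips about 9 mm above the TCP reading when nearly shut, not 25 mm below it. The fingers had therefore only pressed on the cap's top, and the can is upright again. I'll retry about 38 mm deeper.

Request:
send_rows(series=[0,0,0,0,0,0,1,0,0,0,0,0,0,1,0,0,0,0,0,0,1,0,0,0,0,0,0,1,0,0,0,0,0,0,1,0,0,0.03,0,0,0,1,0,0,0.055,0,0,0,1,0,0,0.075,0,0,0,1,0,0,0.095,0,0,0,1,0,0,0.11,0,0,0,1,0,0,0.121,0,0,0,1,0,0,0.121,0,0,0,1,0,0,0.121,0,0,0,0.8,0,0,0.121,0,0,0,0.65,0,0,0.121,0,0,0,0.55,0,0,0.121,0,0,0,0.45,0,0,0.121,0,0,0,0.45,0,0,0.121,0,0,0,0.45,0,0,0.121,0,0,0,0.45], force=30)

```text
clock: 5.95
tool_pos: [603.6, 163.7, 123.3]
eef_rot: [[-1.0, 0.001, 0.004], [0.001, 1.0, 0.001], [-0.004, 0.001, -1.0]]
contact_force: [0.1, -0.1, 6.0]
opening: 0.542
finger_force: 31.7
```

Gripped at opening 0.54 (46 mm) with 32 N. Lifting.

Request:
send_rows(series=[0,0,-0.006,0,0,0,0.4,0,0,-0.015,0,0,0,0.4,0,0,-0.025,0,0,0,0.4,0,0,-0.035,0,0,0,0.4,0,0,-0.05,0,0,0,0.4,0,0,-0.07,0,0,0,0.4,0,0,-0.09,0,0,0,0.4,0,0,-0.11,0,0,0,0.4,0,0,-0.125,0,0,0,0.4,0,0,-0.13,0,0,0,0.4,0,0,-0.13,0,0,0,0.4])

```text
clock: 6.87
tool_pos: [603.3, 163.6, 254.0]
eef_rot: [[-1.0, 0.001, 0.005], [0.001, 1.0, 0.001], [-0.005, 0.001, -1.0]]
contact_force: [-0.3, -1.1, -0.2]
opening: 0.546
finger_force: 31.1
```

Run:
```python
from h import *
a=optics.snapshot("side")[90:230,200:320,::-1];b=optics.snapshot("wrist")[100:400,80:480,::-1]
cv2.imwrite("pics/g3.png",np.hstack([cv2.resize(a,(360,420),interpolation=2),cv2.copyMakeBorder(b,0,120,0,0,0)]))
s=r.read_state();print(s["opening"],s["finger_force"],s["contact_force"],s["tool_pos"])
```

```text
0.5469572995094955 31.103761678095907 [ 0.48630149 -0.56896798 -0.18766698] [602.26611479 163.36947229 250.5267814 ]
```

View pics/g3.png

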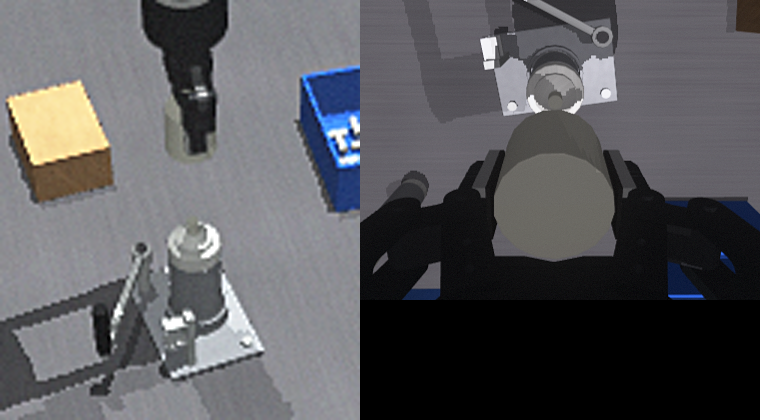

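The cap is held upright between the fingers and clear of the nozzle, and the can is still standing. Next I'll carry the cap over the dish.

Request:
send_rows(series=[0.001,-0.015,0,0,0,0,0.4,0.002,-0.04,0,0,0,0,0.4,0.004,-0.07,0,0,0,0,0.4,0.006,-0.1,0,0,0,0,0.4,0.007,-0.13,0,0,0,0,0.4,0.009,-0.16,0,0,0,0,0.4,0.01,-0.19,0,0,0,0,0.4,0.011,-0.22,0,0,0,0,0.4,0.012,-0.25,0,0,0,0,0.4,0.013,-0.275,0,0,0,0,0.4,0.014,-0.29,0,0,0,0,0.4,0.015,-0.3,0,0,0,0,0.4,0.015,-0.304,0,0,0,0,0.4,0.015,-0.304,0.04,0,0,0,0.4,0.015,-0.304,0.075,0,0,0,0.4,0.015,-0.304,0.11,0,0,0,0.4,0.015,-0.304,0.14,0,0,0,0.4,0.015,-0.304,0.16,0,0,0,0.4,0.015,-0.304,0.17,0,0,0,0.4,0.015,-0.304,0.17,0,0,0,0.4])

```text
clock: 8.63
tool_pos: [585.3, -138.8, 77.7]
eef_rot: [[-1.0, -0.001, -0.006], [-0.001, 1.0, 0.003], [0.006, 0.003, -1.0]]
contact_force: [-0.3, 0.9, -0.2]
opening: 0.544
finger_force: 31.1
```

Run:
```python
from h import *
b=optics.snapshot("wrist")[100:400,80:480,::-1];a=optics.snapshot("side")[200:320,230:350,::-1]
cv2.imwrite("pics/g4.png",np.hstack([cv2.resize(a,(360,360),interpolation=2),cv2.copyMakeBorder(b,0,60,0,0,0)]))
s=r.read_state();print(s["opening"],s["finger_force"],s["contact_force"],s["tool_pos"])
m=optics.camera_model("wrist")
for p in((586,-141,4),s["tool_pos"]-[1.5,0,5]):
  for n,M in(("w",m),("s",optics.camera_model("side"))):
    P=np.linalg.inv(M["pose"])@np.r_[p,1];print(n,(M["K"]@P[:3]/P[2]).round(1))
```

```text
0.5472866335121734 31.09626099234447 [0.48767848 0.78202615 0.4288687 ] [ 587.96456891 -140.05254769   82.1276531 ]
w [273.  208.9   1. ]
s [283.4 272.6   1. ]
w [274.7 249.7   1. ]
s [283.4 257.9   1. ]
```

View pics/g4.png

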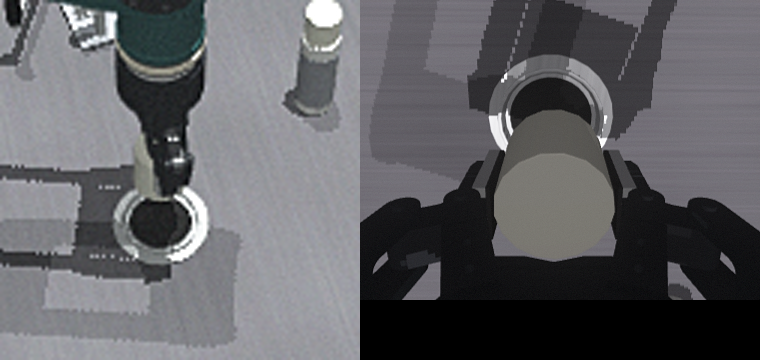

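The cap is upright above the dish, with the dish at about (272,208) in the wrist picture and aligned to within about 2 mm. I'll lower it gently.

Request:
send_rows(series=[0,0,0.01,0,0,0,0.4,0,0,0.03,0,0,0,0.4,0,0,0.045,0,0,0,0.4,0,0,0.055,0,0,0,0.4,0,0,0.062,0,0,0,0.4,0,0,0.065,0,0,0,0.4,0,0,0.067,0,0,0,0.4,0,0,0.069,0,0,0,0.4,0,0,0.07,0,0,0,0.4,0,0,0.07,0,0,0,0.4,0,0,0.07,0,0,0,0.4])

```text
clock: 9.65
tool_pos: [587.6, -140.7, 11.7]
eef_rot: [[-1.0, 0.001, 0.001], [0.001, 1.0, -0.0], [-0.001, -0.0, -1.0]]
contact_force: [-0.8, -0.9, -0.2]
opening: 0.547
finger_force: 31.1
```

Request:
send_rows(series=[0,0,0.001,0,0,0,0.4,0,0,0.002,0,0,0,0.4,0,0,0.003,0,0,0,0.4,0,0,0.003,0,0,0,0.4,0,0,0.003,0,0,0,0.4])

```text
clock: 10.07
tool_pos: [587.5, -140.6, 9.4]
eef_rot: [[-1.0, 0.001, 0.001], [0.001, 1.0, -0.0], [-0.001, -0.0, -1.0]]
contact_force: [-1.5, 0.4, 5.7]
opening: 0.547
finger_force: 31.7
```

Contact with 5.7 N, so the cap is on the floor of the dish. Releasing and rising.

Request:
send_rows(series=[0,0,0,0,0,0,0.65,0,0,0,0,0,0,0.75,0,0,0,0,0,0,0.85,0,0,0,0,0,0,1,0,0,0,0,0,0,1,0,0,0,0,0,0,1,0,0,-0.01,0,0,0,1,0,0,-0.03,0,0,0,1,0,0,-0.06,0,0,0,1,0,0,-0.1,0,0,0,1,0,0,-0.14,0,0,0,1,0,0,-0.18,0,0,0,1,0,0,-0.21,0,0,0,1,0,0,-0.23,0,0,0,1,0,0,-0.23,0,0,0,1,0,0,-0.23,0,0,0,1])

```text
clock: 11.4
tool_pos: [587.9, -140.8, 240.6]
eef_rot: [[-1.0, 0.001, 0.004], [0.001, 1.0, -0.001], [-0.004, -0.001, -1.0]]
contact_force: [-0.1, 0.5, -0.6]
opening: 0.999
finger_force: 0.0
```

Run:
```python
from h import *
m=optics.camera_model("wrist");b=optics.snapshot("wrist")[:,:,::-1];cv2.imwrite("pics/w5.png",b)
s=r.read_state();print(s["tool_pos"],s["contact_force"],s["clock"])
# cap top colour
x=b[140:300,190:360];g=x.max(2)
c,_=cv2.findContours((g<60).astype(np.uint8),cv2.RETR_LIST,2)
for p in((586,-141,54),(586,-141,4)):
    P=np.linalg.inv(m["pose"])@np.r_[p,1];print((m["K"]@P[:3]/P[2]).round(1))
```

```text
[ 587.05534877 -140.50207246  238.11813127] [ 0.43233936 -0.28001721 -0.72141749] 11.45
[274.  179.4   1. ]
[274.  171.1   1. ]
```

View pics/w5.png

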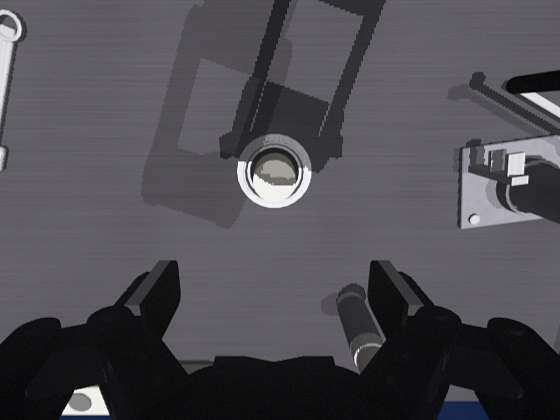

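The cap stands level inside the rim, with its top at about (274,178). Now for the bar: I'll close the fingers, go to the -x side of the pin, and descend.

Request:
send_rows(series=[0.025,0.035,0,0,0,0,0,0.05,0.07,0,0,0,0,0,0.07,0.105,0,0,0,0,0,0.09,0.14,0,0,0,0,0,0.11,0.17,0,0,0,0,0,0.125,0.2,0,0,0,0,0,0.137,0.217,0,0,0,0,0,0.137,0.217,0,0,0,0,0,0.137,0.217,0.03,0,0,0,0,0.137,0.217,0.06,0,0,0,0,0.137,0.217,0.09,0,0,0,0,0.137,0.217,0.12,0,0,0,0,0.137,0.217,0.14,0,0,0,0,0.137,0.217,0.15,0,0,0,0,0.137,0.217,0.15,0,0,0,0,0.137,0.217,0.15,0,0,0,0])

```text
clock: 12.78
tool_pos: [450.2, 76.2, 87.5]
eef_rot: [[-1.0, 0.001, -0.002], [0.001, 1.0, -0.0], [0.002, -0.0, -1.0]]
contact_force: [0.1, -0.2, 0.7]
opening: -0.0
finger_force: 0.0
```

Request:
send_rows(series=[-0.008,0,0,0,0,0,0,-0.016,0,0,0,0,0,0,-0.024,0,0,0,0,0,0,-0.03,0,0,0,0,0,0,-0.036,0,0,0,0,0,0,-0.042,0,0,0,0,0,0,-0.048,0,0,0,0,0,0,-0.054,0,0,0,0,0,0,-0.06,0,0,0,0,0,0,-0.06,0,0,0,0,0,0])

```text
clock: 13.62
tool_pos: [510.9, 64.7, 89.2]
eef_rot: [[-1.0, 0.005, -0.003], [0.005, 1.0, -0.024], [0.003, -0.024, -1.0]]
contact_force: [-6.6, -28.4, 6.2]
opening: 0.001
finger_force: 12.3
```

The tool is wedging sideways against the pin, so I'll back off and re-measure the pin.

Request:
send_rows(series=[0.01,0,0,0,0,0,0,0.02,0,0,0,0,0,0,0.035,0,0,0,0,0,0,0.05,0,0,0,0,0,0,0.065,0,0,0,0,0,0,0.065,0,-0.04,0,0,0,0,0.065,0,-0.08,0,0,0,0,0.065,0,-0.12,0,0,0,0,0.1,0,-0.14,0,0,0,0,0.1,0,-0.14,0,0,0,0,0.1,0,-0.14,0,0,0,0])

```text
clock: 14.53
tool_pos: [411.7, 76.8, 231.3]
eef_rot: [[-1.0, 0.0, 0.007], [0.0, 1.0, 0.001], [-0.007, 0.001, -1.0]]
contact_force: [0.3, -0.8, -0.6]
opening: 0.004
finger_force: 0.0
```

Run:
```python
from h import *
m=optics.camera_model("wrist");b=optics.snapshot("wrist")[:,:,::-1];a=optics.snapshot("side")[140:225,215:300,::-1]
s=r.read_state();print(s["tool_pos"],s["contact_force"],s["clock"])
cv2.imwrite("pics/w6.png",np.hstack([cv2.resize(a,(238,420),interpolation=2),b]))
print("side dark",blobs(a.max(2)<40,(215,140)))
for p in((494,83,128),(494,83,66),(555,214,66),(602,163,148)):
    P=np.linalg.inv(m["pose"])@np.r_[p,1];print((m["K"]@P[:3]/P[2]).round(1))
```

```text
[410.83978972  76.59456971 227.69123747] [-0.42990373  0.2375517  -0.46551659] 14.6333
side dark [(68, [238.6, 201.0], [21, 52, 6, 17])]
[281. 290.   1.]
[279.7 259.3   1. ]
[394.5 308.1   1. ]
[366.4 403.6   1. ]
```

View pics/w6.png

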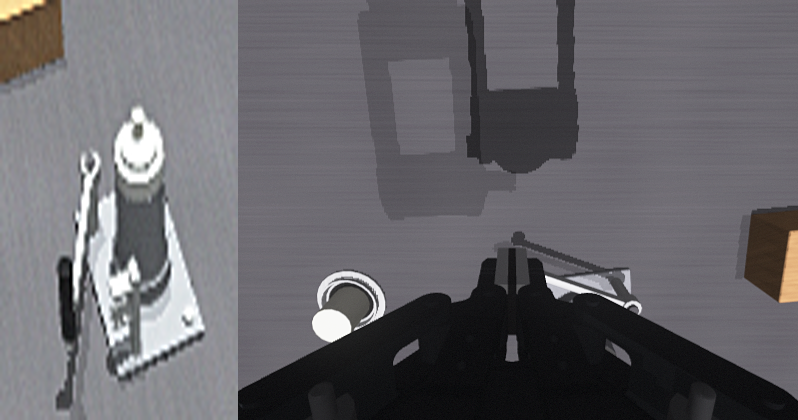

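The last picture shows the pin moved slightly toward closed. Its side-view centroid went from (233.6,200.5) to (238.6,201), and the can is upright and the cap is in the dish. I'll work out the pin position on its arc.

Run:
```python
from h import *
t=optics.snapshot("top")[:,:,::-1]
p=plane("side",238.6,201,97);o=plane("side",233.6,200.5,97);print("pin side now",p.round(1),"before",o.round(1))
g=t.max(2)[235:280,235:285];print("dark top",blobs(g<60,(235,235),4))
for h in(np.array([555.5,213.5]),):
    for q in(p,o):
        d=q[:2]-h;n=np.linalg.norm(d);print(n,(h+d/n*140).round(1),np.arctan2(-d[0],-d[1])+0.12)
```

```text
pin side now [502.9  75.1  97. ] before [489.   80.5  97. ]
dark top [(7, [259.6, 251.9], [24, 15, 2, 5])]
148.08728399898595 [505.8  82.6] 0.4828942019739064
148.7224671730844 [492.9  88.3] 0.583908871674401
```

The pin is at about (506,82) on its arc. Straddling it and gripping lightly is safer than pushing, so I'll do that.

Request:
send_rows(series=[-0.02,0,0,0,0,0,0.8,-0.05,0.005,0,0,0,0,0.8,-0.08,0.005,0,0,0,0,0.8,-0.094,0.005,0,0,0,0,0.8,-0.094,0.005,0,0,0,0,0.8,-0.094,0.005,0.03,0,0,0,0.8,-0.094,0.005,0.06,0,0,0,0.8,-0.094,0.005,0.09,0,0,0,0.8,-0.094,0.005,0.12,0,0,0,0.8,-0.094,0.005,0.138,0,0,0,0.8,-0.094,0.005,0.144,0,0,0,0.8,-0.094,0.005,0.144,0,0,0,0.8,-0.094,0.005,0.144,0,0,0,0.5,-0.094,0.005,0.144,0,0,0,0.3,-0.094,0.005,0.144,0,0,0,0.15,-0.094,0.005,0.144,0,0,0,0.1,-0.094,0.005,0.144,0,0,0,0.1,-0.094,0.005,0.144,0,0,0,0.1], force=20)

```text
clock: 16.18
tool_pos: [505.7, 82.2, 85.8]
eef_rot: [[-1.0, 0.001, 0.004], [0.001, 1.0, 0.002], [-0.004, 0.002, -1.0]]
contact_force: [0.9, 2.2, 3.2]
opening: 0.174
finger_force: 21.5
```

Request:
send_rows(series=[-0.004,-0.001,0,0,0,0,0.1,-0.009,-0.002,0,0,0,0,0.1,-0.014,-0.004,0,0,0,0,0.1,-0.019,-0.005,0,0,0,0,0.1,-0.024,-0.006,0,0,0,0,0.1,-0.029,-0.007,0,0,0,0,0.1,-0.034,-0.008,0,0,0,0,0.1,-0.039,-0.008,0,0,0,0,0.1,-0.044,-0.008,0,0,0,0,0.1,-0.049,-0.008,0,0,0,0,0.1,-0.054,-0.008,0,0,0,0,0.1,-0.059,-0.008,0,0,0,0,0.1,-0.062,-0.008,0,0,0,0,0.1,-0.065,-0.008,0,0,0,0,0.1,-0.067,-0.008,0,0,0,0,0.1,-0.067,-0.008,0,0,0,0,0.1])

```text
clock: 17.52
tool_pos: [572.0, 74.3, 85.5]
eef_rot: [[-1.0, -0.0, 0.001], [-0.0, 1.0, 0.002], [-0.001, 0.002, -1.0]]
contact_force: [-1.7, 2.6, 6.6]
opening: 0.182
finger_force: 21.9
```

Not at the stop yet, going by the force. I'll push a little further until contact.

Request:
send_rows(series=[-0.002,0,0,0,0,0,0.1,-0.004,0,0,0,0,0,0.1,-0.006,0,0,0,0,0,0.1,-0.006,0,0,0,0,0,0.1,-0.006,0,0,0,0,0,0.1])

```text
clock: 17.93
tool_pos: [575.2, 74.7, 85.3]
eef_rot: [[-1.0, -0.0, -0.005], [-0.0, 1.0, 0.002], [0.005, 0.002, -1.0]]
contact_force: [-8.7, 4.3, 10.1]
opening: 0.179
finger_force: 22.3
```

A stop force of about 9 N appears right where the closed position was expected. Release, rise and back away.

Request:
send_rows(series=[0,0,0,0,0,0,0.3,0,0,0,0,0,0,0.5,0,0,0,0,0,0,0.5,0,0,0,0,0,0,0.5,0,0,-0.02,0,0,0,0.5,0,0,-0.05,0,0,0,0.5,0,0,-0.09,0,0,0,0.5,0,0,-0.13,0,0,0,0.5,0,0,-0.16,0,0,0,0.5,0.04,-0.02,-0.18,0,0,0,0.5,0.08,-0.04,-0.18,0,0,0,0.5,0.12,-0.06,-0.18,0,0,0,0.5,0.16,-0.08,-0.18,0,0,0,0.5,0.2,-0.1,-0.18,0,0,0,0.5,0.22,-0.11,-0.18,0,0,0,0.5,0.22,-0.11,-0.18,0,0,0,0.5])

```text
clock: 19.27
tool_pos: [352.5, -38.4, 264.5]
eef_rot: [[-1.0, 0.006, -0.0], [0.006, 1.0, -0.003], [0.0, -0.003, -1.0]]
contact_force: [0.8, 0.1, 0.4]
opening: 0.5
finger_force: 0.0
```

Run:
```python
from h import *
a=optics.snapshot("side")[:,:,::-1];cv2.imwrite("pics/s7.png",a)
print("pin",blobs(a[140:225,215:300].max(2)<40,(215,140)))
M=optics.camera_model("side")
def pj(p):
    P=np.linalg.inv(M["pose"])@np.r_[p,1];return (M["K"]@P[:3]/P[2])[:2].round(1)
# same bias as earlier: arc(505.7,82.7) -> 238.6,201
print("calib",pj((505.7,82.7,97)),[ (q,pj(np.r_[555.5+140*np.sin(.12-q),213.5-140*np.cos(.12-q),97])) for q in(0,.08,.15)])
g=a[230:300,250:320].max(2);print("cap bright",blobs(g>200,(250,230)))
s0=cv2.imread("pics/side0.png");d=cv2.absdiff(a,s0).max(2)
for n,(x0,y0,x1,y1) in dict(slim=(325,195,350,240),wrench=(240,370,318,400),carton=(200,115,240,158)).items():print(n,(d[y0:y1,x0:x1]>50).mean())
print(r.read_state()["clock"],r.read_state()["contact_force"],r.read_state()["tool_pos"])
```

```text
pin [(61, [262.0, 199.2], [44, 53, 6, 14])]
calib [239.  198.9] [(0, array([261.6, 196.9])), (0.08, array([258. , 197.8])), (0.15, array([254.8, 198.4]))]
cap bright [(432, [283.4, 270.9], [17, 27, 32, 31])]
slim 0.0
wrench 0.0
carton 0.0
19.3167 [0.91648481 0.04710574 0.01844709] [355.18598851 -37.60211887 264.62091238]
```

The pin is at u=262.0, against 261.6 predicted for a fully closed bar. The bystanders are unchanged and the cap is in the dish, so I'm handing in.

```bash
python3 -c "
from rig import r
print(r.close_job())"
```

```text
the job is handed in; nothing more can be done
None
```

I handed the job in at about 19 s, with no verdict returned: the cap stands in the dish, the bar measures fully closed in its catch, the bystanders are unmoved, and the can was upright when last viewed, just before I closed the bar.

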